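Pack the cut apple into the preserving pot

ROBOT

A 6-joint arm with a two-finger parallel gripper is mounted at the origin on the work surface. World frame = base frame: x ahead of the robot, y to its left, z up, the work surface at z = 0. Lengths are in m, angles in rad, forces in N, time in s.
With the tool pointing down it reaches from about 0.4 to 0.925 m from the base axis. Payload 3.4 kg.
Tool frame: the origin (TCP) lies midway between the tips of the shut fingers; the grasp point (between the pads) lies 19 mm behind it; z points along the fingers, y is the direction in which the jaws open and shut (so a half turn about z gives the same grasp; the last joint's range is limited). The gripper opens to 85 mm and grips with 20 to 120 N. Pads are 22 mm wide; open, the fingers measure 114 mm over their backs; the gripper's body (76 mm by 85 mm) begins 54 mm behind the grasp point. The pads swing forward as they close: fully open they stand 13 mm farther back than shut.
Start: joints at [-1.391, 0.307, 1.506, -0, 1.328, -0.073], TCP at [0.144, -0.557, 0.231] pointing down, gripper open.
Joint ranges: [-3.12, 3.12], [-1.05, 2.28], [0.14, 2.33], [-1.42, 4.57], [0.1, 2.73], [-2.68, 2.68]. Speed limits (rad/s): [2.57, 2.57, 3.14, 3.14, 3.14, 3.14].

INTERFACE

Orientations are given as a unit quaternion [x, y, z, w].
In Python, from station import manip gives the robot as it stands.
- The arm moves only by the tool move_arm, never from a script. Its arguments are lists of equal length, an entry for each row: "linear": the shift along the tool's x, y, z in mm, a list of three; "delta_rot": the turn, a rotation vector about the tool's x, y, z in degrees, a list of three; "jaw": the opening in per cent of the stroke, from 0 (shut) to 100 (fully open). A call has exactly 5 rows; each row shifts and turns the pose as measured when the row begins, along the tool's axes as they then stand; what a row does not reach is not made up. A row lasts 1/12 s, in which the tool goes at most 41.7 mm and 7.16 degrees, less where a joint would pass 70% of its speed; a pose out of reach is approached as far as the arm can. A call is refused whole if a number of a shift passes 41.7 or a number of a turn 7.16, either way. A call with a gripper value outside its range is refused whole. The fingers move at their own pace and stop on an object; the grip force is fixed at half the most. Time passes only in rows, so rows that do not move let the fingers close, or fill a call up. It gives the time, the measured TCP pose, the force and the opening at its end, in the units of the state.
- manip.observe(): the state, without advancing time (a new reading comes with each control period).
- manip.grab_frame(name): name is "scene" or "side" or "wrist"; returns a dict with "image" (420x560x3 uint8, blue, green, red), "z_map" (420x560 float32, m along the optical axis (not along the pixel's ray), 0 where there is no reading), "vertical_fov" (degrees; the focal length in pixels is half the picture's height over the tangent of half this angle, whatever the lens; pixels are square), "cx", "cy" (the principal point, pixels), "pose" (4x4, takes a point from camera to world coordinates). Camera axes: x right, y up, looking along -z (the intrinsics and any distortion apply to the point x, -y, -z); pixel columns grow to the right and rows downward; lengths in m; the calibration is good to about 2 mm. A picture is of the moment at which its call begins.
- manip.sign_off(): hands the job in, once; it reports no verdict.
The state is a dict: "t": time; "joint_pos": joint angles; "joint_velocities": joint speeds; "tau": joint torques, N m; "eef_pos": TCP position; "tcp_rot": TCP orientation; "ft_force": force on the tool from outside, world axes, zero at the start; "moment": the same for the moment, N m; "grip_width": finger opening in m.
Only numpy, scipy, OpenCV 4.12 (cv2) and the standard library are available. Lean on these libraries where they do the work, as an engineer would, in place of code of your own. Each camera call takes 0.05 s, during which the arm holds its last target.

TASK

Finish packing the small stoneware pot: it already holds two apple rings, so take the three cored apple rings from the cutting board and drop them in on top, so that all five lie flat in one column, sunk below the rim and ready for the lid. Any order will do. Leave the pot standing upright with its lid off, and leave the lid, the wide crock, the apples and the tools where they are.

Things in the scene. Friction and masses are not known exactly. Their poses are not given: they have to be found in the camera images.
- pot: the small round preserving pot, grey glazed stoneware, smooth and slippery, 0.32 kg, loose on the table, 67 mm high, straight-sided, 69 mm outside diameter, lip flared to 81 mm outside diameter over its top 11 mm. Straight bore about 61 mm, widening to about 73 mm at the mouth. The inner floor is 5 mm above the underside. It holds two apple rings at the start. Origin: centre of its underside; z axis up along the bore
- pot_mouth (a point): centre of the pot's mouth, at rim height, 67 mm above the pot's underside
- board: beechwood cutting board, 280 x 360 mm, 18 mm thick, fixed. Origin: centre of its underside; z up, its long side along its y axis
- board_top (a point): centre of the board's top face
- ring1_mid (a point): a peeled and cored slice of apple lying flat on the board: a cream-coloured flat ring, 56 mm outside diameter, 18 mm hole, 10 mm thick, crisp and stiff, moist and slippery against the pot, about 24 g. Point: centre of the ring, half-way up; z axis along the ring's axis. All five rings are alike and either face may be up
- ring2_mid (a point): the second such ring on the board; point at its centre, half-way up
- ring3_mid (a point): the third such ring on the board; point at its centre, half-way up
- ring4_mid (a point): the ring already lying on the floor of the pot; point at its centre, half-way up
- ring5_mid (a point): the second ring in the pot, lying on the lowest one; point at its centre, half-way up (20 mm above the pot's underside)
- crock: a wide, low crock of the same stoneware, empty, 114 mm outside diameter at the rim, 56 mm high: too wide for a column and not to be used. Origin: centre of its underside
- lid: the pot's round stoneware lid with a knob, 85 mm diameter, 27 mm high over the knob, lying on the table. Origin: centre of its underside
- apple_a: a whole red apple, 72 mm diameter, about 70 mm high with its stalk, on the table. Origin: centre of its underside
- apple_b: a whole green apple, 68 mm diameter, about 68 mm high with its stalk, on the table. Origin: centre of its underside
- apple_half: half an apple, cut face down on the board, 68 mm diameter, 33 mm high. Origin: centre of its underside
- peeler: a swivel peeler lying on the board, about 130 mm long and 26 mm wide, 16 mm high, along its own x axis with the handle to -x. Origin: below the middle of the tool, on its underside
- knife: a paring knife with a wooden handle lying on the table, about 200 mm long, 16 mm high, along its own x axis with the handle to -x. Origin: at the bolster, on its underside
Things that resemble listed ones, but are neither listed nor needed, are in the scene too. Leave any pink look-alike of the part that bears ring2_mid alone.

How it is judged:
At the end, for the whole second after the job is handed in: All five rings lie in the small pot, each flat (within 0.1 rad of square to its axis), within 6 mm of the axis, mid-plane at most 53.5 mm above the pot's underside (8 mm or more below the rim). The pot stands upright on the table (tilt under 0.06 rad), lid off (horizontal distance between each of ring1_mid, ring2_mid, ring3_mid, ring4_mid, ring5_mid and pot_mouth below 0.006 m and z of ring1_mid in the frame of pot between 0.006 and 0.0535 m and angle between the z axis of each of ring1_mid, ring2_mid, ring3_mid, ring4_mid, ring5_mid and the z axis of pot, either way round below 0.1 rad and z of ring2_mid in the frame of pot between 0.006 and 0.0535 m and z of ring3_mid in the frame of pot between 0.006 and 0.0535 m and z of ring4_mid in the frame of pot between 0.006 and 0.0535 m and z of ring5_mid in the frame of pot between 0.006 and 0.0535 m and angle between pot's own z axis and vertical below 0.06 rad and height (world z) of pot between -0.004 and 0.004 m); the robot touches nothing.
It fails at once if the pot is knocked over (angle between pot's own z axis and vertical above 0.35 rad).
It fails at once if the lid, the crock, a whole or half apple, the peeler or the knife is pushed more than 40 mm from its place (distance of any of lid, crock, apple_a, apple_b, apple_half, peeler, knife from where it was at the start of the episode above 0.04 m).
It also fails if it takes over 67 s, if anything falls off the work surface, if the arm or the gripper's body presses on something with over 40 N, if the wrist force passes 120 N, or if a joint passes its speed limit or range.

## Working session

There is one attempt and no reset: what is moved stays moved. The work goes in short steps, Python scripts to look and compute and a tool call to move; the robot and the scene stay as the last step left them, time stands still between calls to the robot, and variables do not carry over. Pictures are saved under pics/ and viewed, and the job is handed in when it is done.

Besides the shell and the picture viewer there is one more tool, called after "Emit:" by a JSON object that holds its "name" and its "arguments". move_arm: Moves the arm, as the interface text tells. Its arguments: {"type":"object","properties":{"linear":{"type":"array"},"delta_rot":{"type":"array"},"jaw":{"type":"array"}},"required":["linear","delta_rot","jaw"]}

```bash
mkdir -p pics; ls; python3 - <<'E'
from station import manip
import cv2,numpy as np
s=manip.observe();print(s)
for n in ["scene","side","wrist"]:
    f=manip.grab_frame(n);cv2.imwrite(f"pics/{n}0.png",f["image"]);np.savez(f"pics/{n}0.npz",**f)
    print(n,f["vertical_fov"],f["cx"],f["cy"],f["pose"].round(3).tolist(),[k for k in f])
E
```

```text
pics
{'t': 0.0, 'joint_pos': array([-1.39149758e+00,  3.07579676e-01,  1.50772136e+00,  3.57548763e-05,
        1.32840695e+00, -7.35246529e-02]), 'joint_velocities': array([ 1.27037990e-03,  5.96289387e-05, -1.57150667e-03, -1.05074029e-03,
        5.43286715e-04, -1.96912708e-05]), 'tau': array([-3.13307246e-04, -4.57556641e+01, -2.51916271e+01, -1.52605862e-04,
        1.31799132e-02,  1.98071643e-05]), 'eef_pos': array([ 0.14367465, -0.55600951,  0.23035914]), 'tcp_rot': array([ 9.92020664e-01,  1.26070947e-01, -3.85848717e-05, -1.05710698e-03]), 'ft_force': array([-0.00230758, -0.6392431 , -0.06778791]), 'moment': array([ 0.00925065, -0.03312181, -0.00356084]), 'grip_width': 0.08519994267232021}
scene 49.410670148413786 272.17819896194135 203.9693462339491 [[-0.666, -0.599, 0.444, 1.068], [0.746, -0.523, 0.413, 0.396], [-0.015, 0.607, 0.795, 0.999], [0.0, 0.0, 0.0, 1.0]] ['image', 'z_map', 'vertical_fov', 'cx', 'cy', 'pose']
side 51.73969754071106 281.3947348848206 210.0570014208625 [[0.839, 0.364, -0.404, 0.132], [-0.544, 0.569, -0.617, -0.694], [0.006, 0.737, 0.676, 0.775], [0.0, 0.0, 0.0, 1.0]] ['image', 'z_map', 'vertical_fov', 'cx', 'cy', 'pose']
wrist 65.64767566854536 273.04328460376854 209.80525381484716 [[0.249, 0.922, 0.296, 0.219], [-0.968, 0.238, 0.075, -0.538], [-0.001, -0.305, 0.952, 0.373], [0.0, 0.0, 0.0, 1.0]] ['image', 'z_map', 'vertical_fov', 'cx', 'cy', 'pose']
```

View pics/scene0.png

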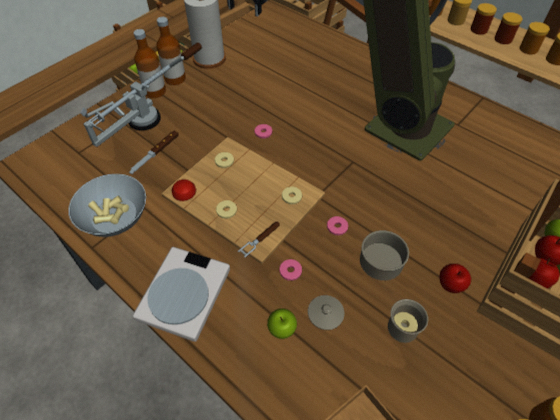

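View pics/side0.png

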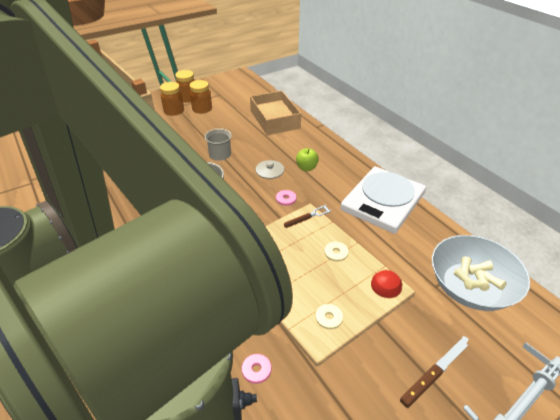

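View pics/wrist0.png

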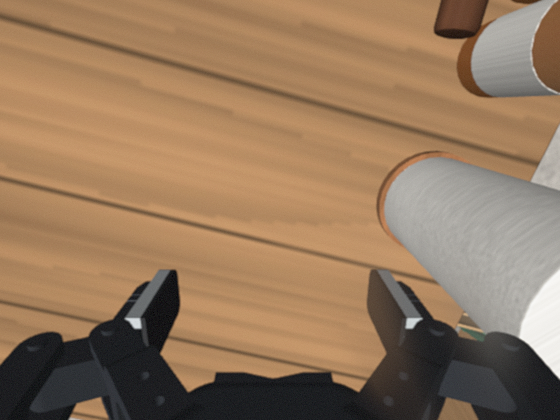

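The scene view shows three cream rings on the board at about (224,159), (227,209) and (292,195). The pot is at (407,320) and the pink look-alikes are at (264,130), (338,225) and (290,270). Next I'll measure these positions.

```bash
cat > h.py <<'E'
import numpy as np,cv2
def K(f):
    F=f["image"].shape[0]/2/np.tan(np.radians(float(f["vertical_fov"]))/2); return F,float(f["cx"]),float(f["cy"])
def ray(f,u,v):
    F,cx,cy=K(f);d=np.array([(u-cx)/F,-(v-cy)/F,-1.0]);P=f["pose"];return P[:3,3],P[:3,:3]@d
def plane(f,u,v,z):
    o,d=ray(f,u,v);return o+d*(z-o[2])/d[2]
def cloud(f):
    F,cx,cy=K(f);z=f["z_map"];v,u=np.mgrid[:z.shape[0],:z.shape[1]]
    c=np.stack([(u-cx)/F*z,-(v-cy)/F*z,-z],-1);P=f["pose"];w=c@P[:3,:3].T+P[:3,3];w[z<=0]=np.nan;return w
def proj(f,p):
    F,cx,cy=K(f);P=f["pose"];c=P[:3,:3].T@(np.asarray(p)-P[:3,3]);return cx+F*c[0]/-c[2],cy-F*c[1]/-c[2]
def blobs(m,lo=20):
    n,l,s,c=cv2.connectedComponentsWithStats(m.astype(np.uint8));return [(l==i,s[i],c[i]) for i in range(1,n) if s[i,4]>=lo]
E
python3 - <<'E'
from h import *
for n in ["scene","side"]:
    f=dict(np.load(f"pics/{n}0.npz"));w=cloud(f);im=f["image"];hsv=cv2.cvtColor(im,cv2.COLOR_BGR2HSV)
    m=(hsv[...,0]>18)&(hsv[...,0]<35)&(hsv[...,1]>40)&(hsv[...,1]<125)&(hsv[...,2]>190)
    for b,s,c in blobs(m,40):
        cl=w[b]; print(n,"cream",c.round(1),s[4],np.nanmedian(cl,0).round(4))
        cn=max(cv2.findContours(b.astype(np.uint8),0,1)[0],key=len)
        if len(cn)>5:
            e=cv2.fitEllipse(cn);print("   ell",e, plane(f,*e[0],.028).round(4))
    for z in (0.0,):
        h=w[...,2]; print("z pct",np.nanpercentile(h[(np.abs(h)<.1)],[5,25,50,75,95]).round(4))
    np.save(f"pics/{n}w.npy",w)
f=dict(np.load("pics/scene0.npz"));w=cloud(f)
# rim of pot & others
def rim(uc,vc,r,zlo,zhi):
    v,u=np.mgrid[:420,:560];b=(np.hypot(u-uc,v-vc)<r)&(w[...,2]>zlo)&(w[...,2]<zhi)
    p=w[b][:,:2];A=np.c_[2*p,np.ones(len(p))];x=np.linalg.lstsq(A,(p**2).sum(1),rcond=None)[0]
    print(len(p),x[:2].round(4),"r",np.sqrt(x[2]+x[0]**2+x[1]**2).round(4))
for zl in (.06,.062,.064): rim(407,318,35,zl,.075)
rim(384,252,35,.052,.062)
for p in [(283,323),(326,312),(455,277),(408,323),(184,189),(205,45),(180,45),(150,60),(260,240),(275,232)]: print(p,w[p[1],p[0]].round(3))
E
```

```text
scene cream [105.8 205.3] 46 [ 0.824  -0.4355  0.0384]
   ell ((105.95633697509766, 204.2589111328125), (2.8644280433654785, 18.695751190185547), 7.259573459625244) [ 0.8201 -0.4456  0.028 ]
scene cream [102.7 218. ] 47 [ 0.8555 -0.4064  0.0372]
   ell ((102.7606430053711, 218.0138702392578), (2.8207180500030518, 17.666162490844727), 83.01814270019531) [ 0.8529 -0.414   0.028 ]
z pct [-0.0028 -0.0006  0.0011  0.0046  0.0428]
side cream [119.2  66. ] 68 [0.4201 0.7549 0.1917]
   ell ((118.84489440917969, 65.57801818847656), (2.322544813156128, 37.71561050415039), 130.95091247558594) [0.4959 1.054  0.028 ]
side cream [272.8 108.8] 264 [0.8408 0.4511 0.0172]
   ell ((272.5224609375, 109.0030517578125), (11.860617637634277, 27.42563247680664), 93.27392578125) [0.8314 0.4338 0.028 ]
side cream [327.9 282.5] 10130 [ 0.5496 -0.2627  0.0156]
   ell ((331.018310546875, 282.60870361328125), (115.5499496459961, 150.86509704589844), 148.71664428710938) [ 0.5429 -0.2646  0.028 ]
side cream [335.8 249.8] 48 [ 0.6168 -0.1889  0.0198]
   ell ((335.8731994628906, 249.80364990234375), (6.1585388183593
[... 230 characters left out ...]
6) [ 0.8289 -0.422   0.028 ]
side cream [328.8 315. ] 65 [ 0.4935 -0.3223  0.0174]
   ell ((328.8280029296875, 314.96484375), (7.830063343048096, 8.756112098693848), 124.88665008544922) [ 0.4889 -0.3271  0.028 ]
z pct [-0.0066 -0.0031 -0.0013  0.0157  0.0488]
319 [0.578  0.3348] r 0.0367
258 [0.5779 0.3348] r 0.0372
196 [0.5777 0.3348] r 0.0377
293 [0.4643 0.2012] r 0.0542
(283, 323) [0.768 0.14  0.059]
(326, 312) [0.671 0.186 0.022]
(455, 277) [0.427 0.364 0.065]
(408, 323) [0.569 0.34  0.018]
(184, 189) [ 0.654 -0.312  0.047]
(205, 45) [ 0.203 -0.703  0.093]
(180, 45) [-0.177 -1.394 -0.394]
(150, 60) [ 0.417 -0.716  0.142]
(260, 240) [ 0.631 -0.055  0.03 ]
(275, 232) [ 0.583 -0.048  0.019]
```

```bash
python3 - <<'E'
import cv2,numpy as np
a=cv2.imread("pics/scene0.png")
b=cv2.resize(a[230:360,240:500],None,fx=3,fy=3,interpolation=cv2.INTER_CUBIC);cv2.imwrite("pics/crop0.png",b)
E
```

```text
(no output)
```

View pics/crop0.png

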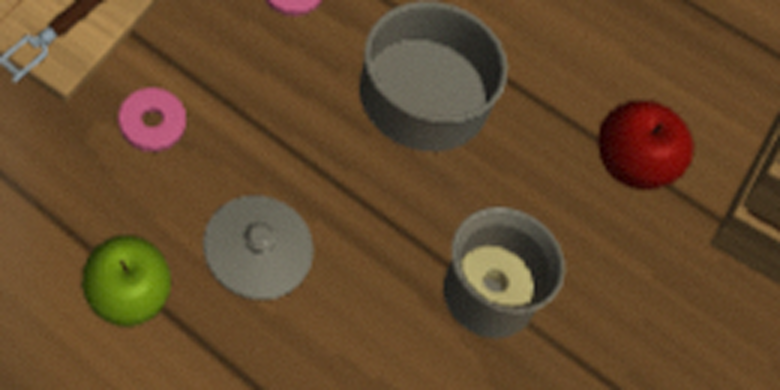

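The crop shows the pot at about (407,320) in full-picture pixels with a ring lying flat inside. The lid, crock and apples are well clear of it. Next come the ring centres.

```bash
python3 - <<'E'
from h import *
seeds={"scene":[(224,159),(227,209),(292,195)],"side":[(336,251),(329,316)]}
for n in seeds:
    f=dict(np.load(f"pics/{n}0.npz"));w=np.load(f"pics/{n}w.npy");im=f["image"].astype(int);hsv=cv2.cvtColor(f["image"],cv2.COLOR_BGR2HSV)
    for (u,v) in seeds[n]:
        pat=hsv[v-16:v+17,u-16:u+17]
        s=pat[...,1];t,m=cv2.threshold(s.copy(),0,1,cv2.THRESH_BINARY_INV+cv2.THRESH_OTSU)
        b=max(blobs(m),key=lambda q:q[1][4])
        cn=max(cv2.findContours(b[0].astype(np.uint8),0,1)[0],key=len)
        e=cv2.fitEllipse(cn);c=(e[0][0]+u-16,e[0][1]+v-16)
        mm=np.zeros((420,560),bool);mm[v-16:v+17,u-16:u+17]=b[0]
        print(n,t,np.round(c,1),np.round(e[1],1),plane(f,*c,.028).round(4),"cloud",np.nanmedian(w[mm],0).round(4))
    print("board z?",[w[p[1],p[0]].round(4).tolist() for p in ([(250,170),(210,185),(255,215)] if n=="scene" else [(300,290),(350,290),(340,340)])])
E
```

```text
scene 115.0 [223.9 159.4] [15.1 18.5] [ 0.4955 -0.3226  0.028 ] cloud [ 0.4951 -0.3229  0.0279]
scene 114.0 [226.1 208.7] [17.1 20.3] [ 0.6173 -0.1907  0.028 ] cloud [ 0.617  -0.1906  0.0279]
scene 113.0 [291.5 194.8] [16.7 19.7] [ 0.4668 -0.0902  0.028 ] cloud [ 0.4666 -0.091   0.0278]
board z? [[0.4697, -0.2437, 0.0181], [0.585, -0.2882, 0.0203], [0.5792, -0.1212, 0.0232]]
side 61.0 [335.9 249.9] [16.7 22.7] [ 0.6109 -0.1954  0.028 ] cloud [ 0.6136 -0.1938  0.0255]
side 57.0 [328.8 315.1] [22.1 26.4] [ 0.4887 -0.3274  0.028 ] cloud [ 0.49   -0.326   0.0255]
board z? [[0.4805, -0.2378, 0.0167], [0.5718, -0.2957, 0.016], [0.4783, -0.3784, 0.0153]]
```

Pot mouth is at (0.578, 0.335). The rings are near (0.495,-0.323), (0.617,-0.191) and (0.467,-0.090), though scene and side disagree by about 7 mm. I'll hover over the first ring and refine with the wrist camera.

Emit:
{"name": "move_arm", "arguments": {"linear": [[33,-11,8],[33,-11,8],[33,-11,8],[33,-11,8],[33,-11,8]], "delta_rot": [[0,0,0],[0,0,0],[0,0,0],[0,0,0],[0,0,0]], "jaw": [100,100,100,100,100]}}

```text
t: 0.57
eef_pos: [0.2884, -0.4658, 0.1892]
tcp_rot: [0.993, 0.12, -0.002, 0.002]
ft_force: [-0.1, -0.5, 0.5]
grip_width: 0.0854
```

Emit:
{"name": "move_arm", "arguments": {"linear": [[38,-14,9],[38,-14,9],[38,-14,9],[38,-14,9],[38,-14,9]], "delta_rot": [[0,0,0],[0,0,0],[0,0,0],[0,0,0],[0,0,0]], "jaw": [100,100,100,100,100]}}

```text
t: 0.98
eef_pos: [0.4565, -0.351, 0.1419]
tcp_rot: [0.993, 0.118, -0.002, 0.002]
ft_force: [1.3, -1.3, 0.0]
grip_width: 0.0856
```

Emit:
{"name": "move_arm", "arguments": {"linear": [[30,-12,8],[20,-8,4],[0,0,0],[0,0,0],[0,0,0]], "delta_rot": [[0,0,0],[0,0,0],[0,0,0],[0,0,0],[0,0,0]], "jaw": [100,100,100,100,100]}}

```text
t: 1.4
eef_pos: [0.5077, -0.3106, 0.1248]
tcp_rot: [0.992, 0.123, -0.003, -0.0]
ft_force: [-0.5, -1.3, -0.2]
grip_width: 0.0854
```

```bash
cat > see.py <<'E'
import sys
from h import *
from station import manip
from scipy.spatial.transform import Rotation as R
name=sys.argv[1];tag=sys.argv[2]
f=manip.grab_frame(name);cv2.imwrite(f"pics/{tag}.png",f["image"]);np.savez(f"pics/{tag}.npz",**f)
s=manip.observe();print("t",round(s["t"],2),s["eef_pos"].round(4),R.from_quat(s["tcp_rot"]).as_matrix().round(4).tolist(),s["grip_width"].round(4))
if len(sys.argv)>3:
    zt=float(sys.argv[3]);w=cloud(f);hsv=cv2.cvtColor(f["image"],cv2.COLOR_BGR2HSV)
    m=(w[...,2]>zt-.004)&(w[...,2]<zt+.004)&(hsv[...,0]>15)&(hsv[...,0]<40)&(hsv[...,1]<int(sys.argv[4]))&(hsv[...,2]>120)
    for b,st,c in blobs(m,400):
        cn=max(cv2.findContours(b.astype(np.uint8),0,1)[0],key=len)
        e=cv2.fitEllipse(cn);p=plane(f,*e[0],zt);q=np.nanmedian(w[b],0)
        print(np.round(e[0],1),np.round(e[1],1),st[4],p.round(4),"cloud",q.round(4),"d_tool mm",(R.from_quat(s["tcp_rot"]).inv().apply(p-s["eef_pos"])*1000).round(1))
E
python3 see.py wrist w1 0.028 115
```

```text
Traceback (most recent call last):
  File "see.py", line 7, in <module>
    s=manip.observe();print("t",round(s["t"],2),s["eef_pos"].round(4),R.from_quat(s["tcp_rot"]).as_matrix().round(4).tolist(),s["grip_width"].round(4))
                                                                                                                              ^^^^^^^^^^^^^^^^^^^^^
AttributeError: 'float' object has no attribute 'round'
```

View pics/w1.png

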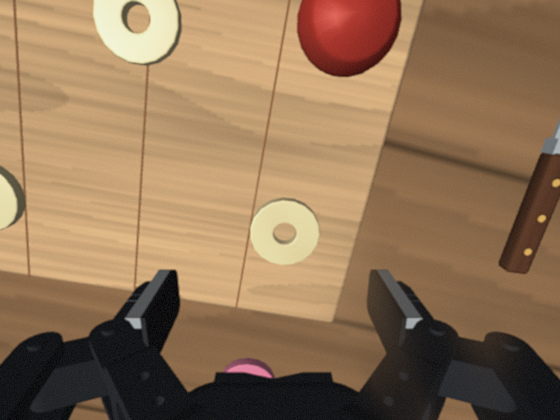

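The wrist view shows ring 1 at (285,232) between the open fingers, ring 2 at (136,18) and part of ring 3 at the left edge.

```bash
sed -i 's/s\["grip_width"\].round(4)/round(float(s["grip_width"]),4)/' see.py; python3 see.py wrist w1b 0.028 115
```

```text
t 1.5 [ 0.507  -0.3114  0.1251] [[0.97, 0.2431, -0.0058], [0.2431, -0.97, -0.0004], [-0.0057, -0.001, -1.0]] 0.0855
[136.7  26.9] [66.2 89.2] 3712 [ 0.6078 -0.1948  0.028 ] cloud [ 0.6056 -0.1974  0.028 ] d_tool mm [126.7 -88.4  96.5]
[  6.9 202.9] [17.2 58.4] 709 [ 0.4632 -0.1121  0.028 ] cloud [ 0.4634 -0.1116  0.0279] d_tool mm [   6.5 -203.8   97.3]
[284.5 230.7] [64.8 69. ] 3252 [ 0.493  -0.3248  0.028 ] cloud [ 0.4933 -0.3248  0.0282] d_tool mm [-16.3   9.7  97.2]
```

Emit:
{"name": "move_arm", "arguments": {"linear": [[-8,5,20],[-8,5,25],[0,0,25],[0,0,15],[0,0,0]], "delta_rot": [[0,0,0],[0,0,0],[0,0,0],[0,0,0],[0,0,0]], "jaw": [100,100,100,100,100]}}

```text
t: 1.92
eef_pos: [0.4908, -0.3336, 0.0428]
tcp_rot: [0.993, 0.118, 0.0, 0.004]
ft_force: [-0.3, 1.1, 0.2]
grip_width: 0.0854
```

```bash
python3 see.py wrist w2 0.028 115
```

```text
t 1.97 [ 0.4912 -0.3339  0.0439] [[0.9721, 0.2347, 0.0027], [0.2347, -0.972, -0.009], [0.0005, 0.0094, -1.0]] 0.0853
[255.7 250.1] [ 95.4 102.6] 7009 [ 0.4934 -0.3246  0.028 ] cloud [ 0.4941 -0.3246  0.0283] d_tool mm [ 4.3 -8.6 15.8]
```

View pics/w2.png

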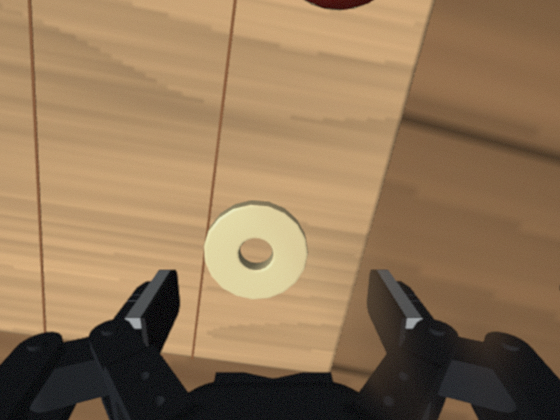

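The ring is now at (256,250), 8.6 mm off centre along the jaw axis. I'll correct that while descending.

Emit:
{"name": "move_arm", "arguments": {"linear": [[4,-9,0],[0,0,14],[0,0,12],[0,0,0],[0,0,0]], "delta_rot": [[0,0,0],[0,0,0],[0,0,0],[0,0,0],[0,0,0]], "jaw": [100,100,100,100,100]}}

```text
t: 2.38
eef_pos: [0.4949, -0.3271, 0.023]
tcp_rot: [0.993, 0.116, 0.004, 0.008]
ft_force: [0.1, -0.3, 0.7]
grip_width: 0.0853
```

```bash
python3 see.py wrist w3 0.028 115
```

```text
t 2.43 [ 0.4948 -0.327   0.0231] [[0.9732, 0.2298, 0.0102], [0.23, -0.9731, -0.0143], [0.0066, 0.0163, -0.9998]] 0.0854
[265.2 277.5] [104.1 113.9] 8487 [ 0.4937 -0.3245  0.028 ] cloud [ 0.4945 -0.3244  0.0283] d_tool mm [-0.5 -2.6 -5. ]
```

View pics/w3.png

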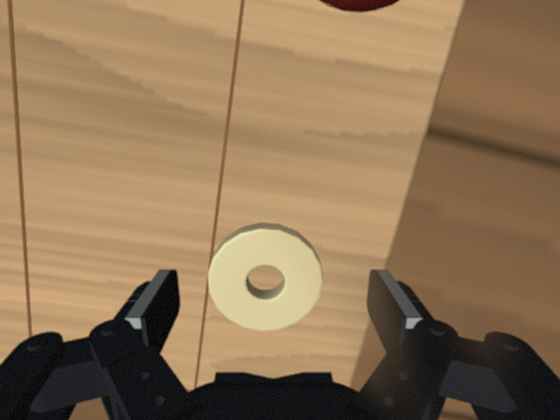

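Emit:
{"name": "move_arm", "arguments": {"linear": [[-0.5,-2.5,4],[0,0,2.5],[0,0,0],[0,0,0],[0,0,0]], "delta_rot": [[0.9,-0.4,0],[0,0,0],[0,0,0],[0,0,0],[0,0,0]], "jaw": [100,100,100,85,70]}}

```text
t: 2.85
eef_pos: [0.4954, -0.3251, 0.0184]
tcp_rot: [0.993, 0.116, 0.001, 0.001]
ft_force: [-0.7, -0.2, -0.0]
grip_width: 0.0641
```

Emit:
{"name": "move_arm", "arguments": {"linear": [[0,0,0],[0,0,0],[0,0,0],[0,0,0],[0,0,0]], "delta_rot": [[0,0,0],[0,0,0],[0,0,0],[0,0,0],[0,0,0]], "jaw": [55,55,55,55,55]}}

```text
t: 3.27
eef_pos: [0.4959, -0.3255, 0.0195]
tcp_rot: [0.993, 0.116, 0.001, 0.001]
ft_force: [-1.5, -0.6, -0.1]
grip_width: 0.0529
```

```bash
python3 see.py wrist w4 0.028 115
```

```text
t 3.32 [ 0.4959 -0.3255  0.0195] [[0.9731, 0.2304, 0.0032], [0.2304, -0.9731, -0.0025], [0.0025, 0.0032, -1.0]] 0.0525
[273.2 283.3] [106.1 115.3] 8776 [ 0.4945 -0.3269  0.028 ] cloud [ 0.4954 -0.3268  0.0286] d_tool mm [-1.6  1.1 -8.5]
```

View pics/w4.png

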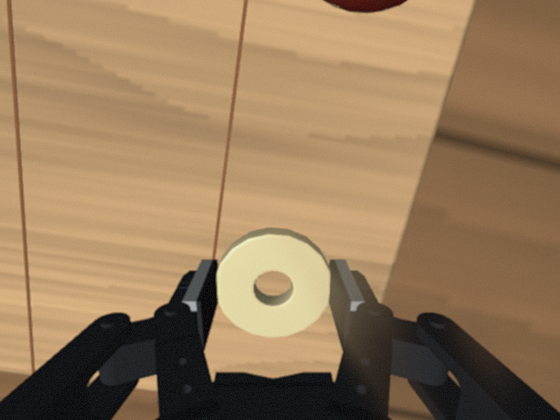

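Ring is between the pads, at (273,283), with the jaws stopped on it. Lifting to check.

Emit:
{"name": "move_arm", "arguments": {"linear": [[0,0,0],[0,0,-10],[0,0,-25],[0,0,-35],[0,0,-35]], "delta_rot": [[0,0,0],[0,0,0],[0,0,0],[0,0,0],[0,0,0]], "jaw": [45,45,45,45,45]}}

```text
t: 3.73
eef_pos: [0.4898, -0.3209, 0.1199]
tcp_rot: [0.993, 0.116, -0.006, -0.006]
ft_force: [1.5, -1.3, 0.3]
grip_width: 0.0525
```

```bash
python3 see.py wrist w5
```

```text
t 3.78 [ 0.4936 -0.3238  0.1275] [[0.9731, 0.2304, -0.0036], [0.2304, -0.9731, 0.0027], [-0.0029, -0.0034, -1.0]] 0.0525
```

View pics/w5.png

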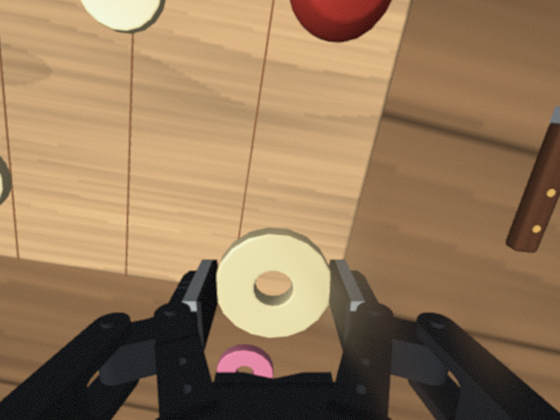

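Ring 1 held flat at (273,283). Travelling to the pot.

Emit:
{"name": "move_arm", "arguments": {"linear": [[7,-20,0],[14,-37,0],[14,-37,0],[14,-37,0],[14,-37,0]], "delta_rot": [[0,0,0],[0,0,0],[0,0,0],[0,0,0],[0,0,0]], "jaw": [45,45,45,45,45]}}

```text
t: 4.2
eef_pos: [0.5231, -0.1532, 0.1369]
tcp_rot: [0.994, 0.11, 0.007, 0.007]
ft_force: [-0.1, -1.1, -0.4]
grip_width: 0.0525
```

Emit:
{"name": "move_arm", "arguments": {"linear": [[14,-37,0],[14,-37,0],[14,-37,0],[14,-37,0],[14,-37,0]], "delta_rot": [[0,0,0],[0,0,0],[0,0,0],[0,0,0],[0,0,0]], "jaw": [45,45,45,45,45]}}

```text
t: 4.62
eef_pos: [0.5518, 0.0513, 0.1389]
tcp_rot: [0.994, 0.108, 0.01, 0.008]
ft_force: [0.3, 0.4, -0.2]
grip_width: 0.0526
```

Emit:
{"name": "move_arm", "arguments": {"linear": [[12,-37,0],[12,-37,0],[12,-37,0],[12,-37,0],[12,-37,0]], "delta_rot": [[0,0,0],[0,0,0],[0,0,0],[0,0,0],[0,0,0]], "jaw": [45,45,45,45,45]}}

```text
t: 5.03
eef_pos: [0.5705, 0.2554, 0.1403]
tcp_rot: [0.994, 0.109, 0.013, 0.008]
ft_force: [-0.1, -0.3, 0.0]
grip_width: 0.0525
```

Emit:
{"name": "move_arm", "arguments": {"linear": [[11,-32,0],[8,-22,0],[4,-10,0],[0,0,0],[0,0,0]], "delta_rot": [[0,0,0],[0,0,0],[0,0,0],[0,0,0],[0,0,0]], "jaw": [45,45,45,45,45]}}

```text
t: 5.45
eef_pos: [0.5788, 0.336, 0.1418]
tcp_rot: [0.993, 0.114, 0.015, 0.006]
ft_force: [1.1, 0.1, -0.2]
grip_width: 0.0526
```

```bash
python3 see.py wrist w6
```

```text
t 5.5 [0.5788 0.3356 0.1418] [[0.9739, 0.2246, 0.0317], [0.225, -0.9743, -0.0085], [0.029, 0.0154, -0.9995]] 0.0526
```

View pics/w6.png

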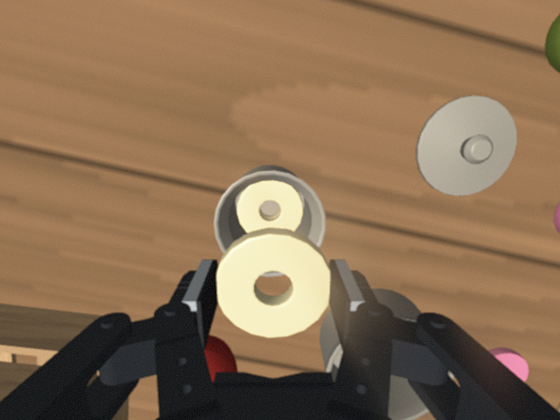

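The pot's mouth is at about (270,222) with its rings visible. The held ring is at (273,283). I'll measure the rim from this view.

```bash
cat > pot.py <<'E'
import sys
from h import *
from station import manip
from scipy.spatial.transform import Rotation as R
tag=sys.argv[1];f=dict(np.load(f"pics/{tag}.npz"));w=cloud(f);im=f["image"];hsv=cv2.cvtColor(im,cv2.COLOR_BGR2HSV)
b=(w[...,2]>.058)&(w[...,2]<.074)&(hsv[...,1]<60)&(np.hypot(w[...,0]-.578,w[...,1]-.335)<.06)
p=w[b];p=p[p[:,2]>np.percentile(p[:,2],95)-.005][:,:2]
A=np.c_[2*p,np.ones(len(p))];x=np.linalg.lstsq(A,(p**2).sum(1),rcond=None)[0];r=np.sqrt(x[2]+x[0]**2+x[1]**2)
s=manip.observe();q=R.from_quat(s["tcp_rot"]);c=np.array([x[0],x[1],.067])
print(len(p),"ztop",np.percentile(w[b][:,2],[50,95]).round(4),"centre",c.round(4),"r",r.round(4),"tcp",s["eef_pos"].round(4),"d_tool mm",(q.inv().apply(c-s["eef_pos"])*1000).round(1))
t=q.inv().apply([0,0,-1]);print("level deg",np.degrees([-t[1],t[0]]).round(2))
E
python3 pot.py w6
```

```text
1591 ztop [0.0657 0.0679] centre [0.5771 0.3356 0.067 ] r 0.0372 tcp [0.5788 0.3356 0.1418] d_tool mm [-3.8 -1.5 74.7]
level deg [ 0.88 -1.66]
```

Emit:
{"name": "move_arm", "arguments": {"linear": [[0,-1,10],[0,0,20],[0,0,15],[0,0,5],[0,0,0]], "delta_rot": [[0.9,-1.7,0],[0,0,0],[0,0,0],[0,0,0],[0,0,0]], "jaw": [45,45,45,45,45]}}

```text
t: 5.92
eef_pos: [0.5797, 0.3272, 0.0902]
tcp_rot: [0.994, 0.109, -0.004, -0.0]
ft_force: [0.7, -0.7, -0.5]
grip_width: 0.0528
```

```bash
python3 see.py wrist w7; python3 pot.py w7
```

```text
t 5.97 [0.5798 0.327  0.0905] [[0.9762, 0.2165, -0.007], [0.2165, -0.9763, -0.0008], [-0.007, -0.0008, -1.0]] 0.0521
2022 ztop [0.0656 0.0679] centre [0.5779 0.3358 0.067 ] r 0.0368 tcp [0.5798 0.327  0.0905] d_tool mm [ 0.2 -9.  23.5]
level deg [-0.04  0.4 ]
```

View pics/w7.png

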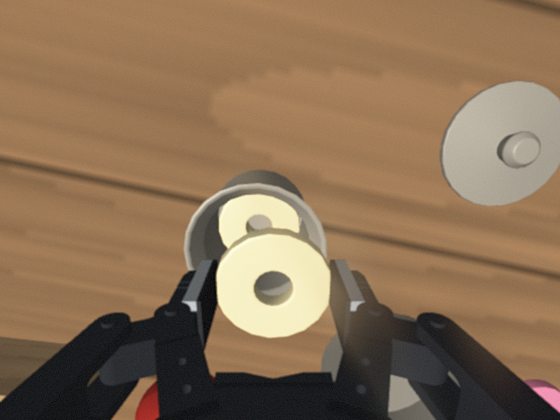

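The pot mouth at (257,250) is about 10 mm to the left of the held ring. I'll shift over, then lower.

Emit:
{"name": "move_arm", "arguments": {"linear": [[2,-9,0],[0,0,5],[0,0,5],[0,0,0],[0,0,0]], "delta_rot": [[0,0.4,0],[0,0,0],[0,0,0],[0,0,0],[0,0,0]], "jaw": [45,45,45,45,45]}}

```text
t: 6.38
eef_pos: [0.582, 0.3361, 0.0822]
tcp_rot: [0.994, 0.108, 0.002, -0.001]
ft_force: [-0.0, 0.1, -0.6]
grip_width: 0.0527
```

```bash
python3 see.py wrist w8; python3 pot.py w8
```

```text
t 6.43 [0.5818 0.3361 0.0822] [[0.9768, 0.214, 0.0032], [0.214, -0.9768, 0.003], [0.0037, -0.0022, -1.0]] 0.0529
1817 ztop [0.0659 0.0679] centre [0.5777 0.3359 0.067 ] r 0.037 tcp [0.5818 0.3361 0.0822] d_tool mm [-4.2 -0.7 15.1]
level deg [-0.13 -0.21]
```

View pics/w8.png

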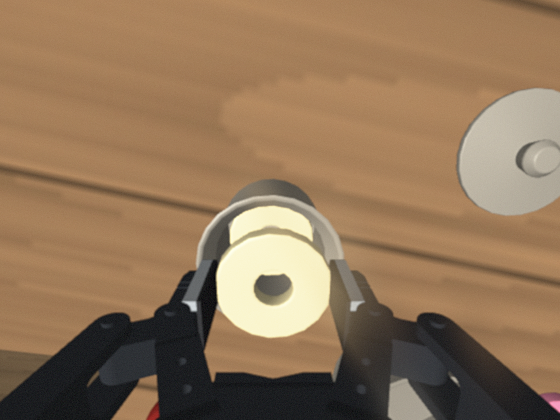

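Nearly centred: rim at (270,262), ring at (273,283). Final correction, lower, then release.

Emit:
{"name": "move_arm", "arguments": {"linear": [[-2.5,-2,4],[0,0,5],[0,0,4],[0,0,0],[0,0,0]], "delta_rot": [[0,0,0],[0,0,0],[0,0,0],[0,0,0],[0,0,0]], "jaw": [45,45,45,45,45]}}

```text
t: 6.85
eef_pos: [0.5785, 0.3385, 0.0686]
tcp_rot: [0.994, 0.108, 0.002, -0.002]
ft_force: [1.0, 0.2, -0.8]
grip_width: 0.0526
```

```bash
python3 see.py wrist w9; python3 pot.py w9
```

```text
t 6.9 [0.5784 0.3384 0.0685] [[0.9766, 0.2151, 0.0038], [0.2151, -0.9766, 0.0034], [0.0044, -0.0025, -1.0]] 0.0528
2849 ztop [0.0665 0.068 ] centre [0.577  0.3358 0.067 ] r 0.0374 tcp [0.5784 0.3384 0.0685] d_tool mm [-2.   2.2  1.5]
level deg [-0.14 -0.25]
```

View pics/w9.png

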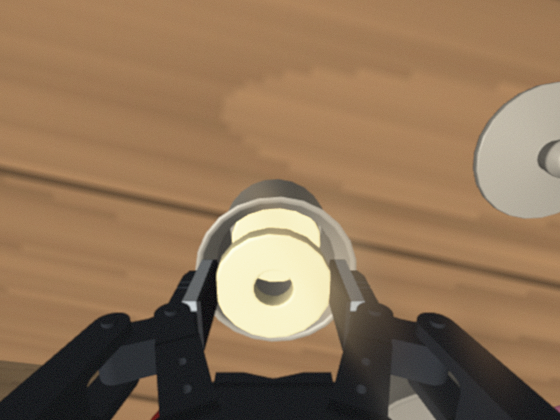

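Ring centred over the mouth to about 1 mm, with its underside in the flare. Releasing.

Emit:
{"name": "move_arm", "arguments": {"linear": [[0,0,0],[0,0,0],[0,0,0],[0,0,0],[0,0,-15]], "delta_rot": [[0,0,0],[0,0,0],[0,0,0],[0,0,0],[0,0,0]], "jaw": [100,100,100,100,100]}}

```text
t: 7.32
eef_pos: [0.5768, 0.3374, 0.0811]
tcp_rot: [0.994, 0.108, -0.0, -0.001]
ft_force: [-0.4, -0.1, -0.7]
grip_width: 0.0851
```

```bash
python3 see.py wrist w10; python3 pot.py w10
```

```text
t 7.37 [0.5794 0.3386 0.0858] [[0.9766, 0.2149, 0.0058], [0.2149, -0.9766, 0.0043], [0.0066, -0.0029, -1.0]] 0.0854
4437 ztop [0.0649 0.0678] centre [0.5774 0.3358 0.067 ] r 0.0371 tcp [0.5794 0.3386 0.0858] d_tool mm [-2.6  2.4 18.8]
level deg [-0.17 -0.38]
```

View pics/w10.png

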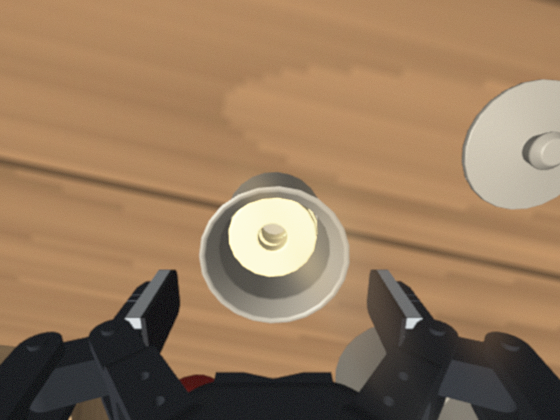

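Ring 1 has dropped in and appears flat, at (272,236). Checking its plane.

```bash
cat > flat.py <<'E'
import sys
from h import *
f=dict(np.load(f"pics/{sys.argv[1]}.npz"));w=cloud(f);hsv=cv2.cvtColor(f["image"],cv2.COLOR_BGR2HSV)
cx,cy=map(float,sys.argv[2:4])
m=(hsv[...,0]>15)&(hsv[...,0]<40)&(hsv[...,1]>35)&(hsv[...,2]>120)&(np.hypot(w[...,0]-cx,w[...,1]-cy)<.036)&(w[...,2]<.066)
b=max(blobs(m),key=lambda q:q[1][4]);p=w[b[0]]
for _ in range(3):
    c=p.mean(0);n=np.linalg.svd(p-c,full_matrices=False)[2][2];n*=np.sign(n[2]);r=(p-c)@n;p=p[np.abs(r)<max(.0015,2*r.std())]
cn=max(cv2.findContours(b[0].astype(np.uint8),0,1)[0],key=len);e=cv2.fitEllipse(cn)
print("n",len(p),"top z",c[2].round(4),"tilt",np.arccos(n[2]).round(3),n.round(3),"ell centre",plane(f,*e[0],c[2]).round(4),np.round(e[0],1),"med",np.median(p,0).round(4))
E
python3 flat.py w10 .5774 .3358
```

```text
n 5536 top z 0.0417 tilt 0.915 [-0.392  0.689  0.61 ] ell centre [0.5769 0.3277 0.0417] [287.  242.7] med [0.5742 0.3183 0.0358]
```

Emit:
{"name": "move_arm", "arguments": {"linear": [[0,5,-30],[-7,30,-20],[-10,38,0],[-10,38,0],[-10,38,0]], "delta_rot": [[-0.2,-0.4,0],[0,0,0],[0,0,0],[0,0,0],[0,0,0]], "jaw": [100,100,100,100,100]}}

```text
t: 7.78
eef_pos: [0.5799, 0.1909, 0.1401]
tcp_rot: [0.993, 0.114, 0.006, -0.002]
ft_force: [0.7, -0.5, 0.2]
grip_width: 0.0855
```

```bash
sed -i 's/hsv\[...,2\]>120/hsv[...,2]>210/' flat.py; python3 flat.py w10 .5774 .3358
```

```text
n 2417 top z 0.0351 tilt 0.039 [-0.028  0.027  0.999] ell centre [0.5767 0.3368 0.0351] [272.3 235.9] med [0.5826 0.3255 0.0353]
```

Emit:
{"name": "move_arm", "arguments": {"linear": [[-33,24,0],[-33,24,0],[-33,24,0],[-33,24,0],[-20,24,0]], "delta_rot": [[0,0,0],[0,0,0],[0,0,0],[0,0,0],[0,0,0]], "jaw": [100,100,100,100,100]}}

```text
t: 8.2
eef_pos: [0.461, 0.0318, 0.1388]
tcp_rot: [0.993, 0.113, 0.013, -0.002]
ft_force: [-0.3, 0.4, -1.0]
grip_width: 0.0855
```

Ring 1 sits properly: top at 35 mm, tilt about 0.04 rad, less than 2 mm off centre. Continuing to ring 3.

Emit:
{"name": "move_arm", "arguments": {"linear": [[-7,35,10],[-7,35,10],[-5,28,10],[-3,14,5],[0,0,0]], "delta_rot": [[0,0,0],[0,0,0],[0,0,0],[0,0,0],[0,0,0]], "jaw": [100,100,100,100,100]}}

```text
t: 8.62
eef_pos: [0.4619, -0.0916, 0.1051]
tcp_rot: [0.994, 0.111, 0.017, 0.001]
ft_force: [0.6, 0.4, -0.1]
grip_width: 0.0853
```

```bash
cat >> see.py <<'E'
t=R.from_quat(s["tcp_rot"]).inv().apply([0,0,-1]);print("level deg",np.degrees([-t[1],t[0]]).round(2))
E
python3 see.py wrist w11 0.028 115
```

```text
t 8.67 [ 0.4619 -0.0906  0.1053] [[0.9746, 0.2214, 0.0334], [0.2215, -0.9752, 0.0033], [0.0333, 0.0042, -0.9994]] 0.0856
[483.2  33.8] [78.3 98.1] 5271 [ 0.6102 -0.1927  0.028 ] cloud [ 0.6092 -0.1941  0.0283] d_tool mm [119.3 132.1  81.9]
[271.7 219.5] [72.9 75.9] 3998 [ 0.4642 -0.0916  0.028 ] cloud [ 0.4644 -0.0914  0.0282] d_tool mm [-0.6  1.2 77.4]
level deg [ 0.24 -1.91]
```

View pics/w11.png

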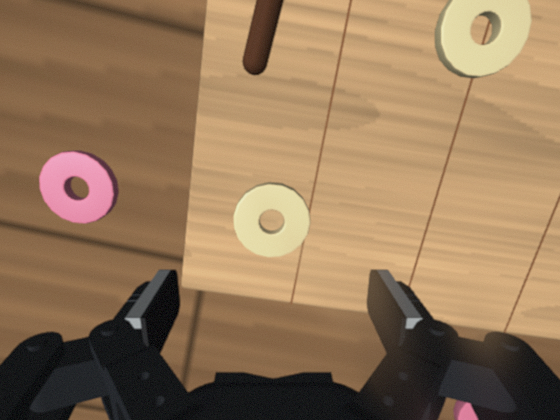

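Ring 3 is at (272,220) and well centred. The pink one at (78,187) is clear. Levelling and descending.

Emit:
{"name": "move_arm", "arguments": {"linear": [[2,0,15],[0,0,20],[0,0,15],[0,0,5],[0,0,0]], "delta_rot": [[0.2,-1.9,0],[0,0,0],[0,0,0],[0,0,0],[0,0,0]], "jaw": [100,100,100,100,100]}}

```text
t: 9.08
eef_pos: [0.4681, -0.0877, 0.0519]
tcp_rot: [0.994, 0.111, 0.004, 0.001]
ft_force: [-0.7, 0.5, 0.0]
grip_width: 0.0853
```

```bash
python3 see.py wrist w12 0.028 115
```

```text
t 9.13 [ 0.4682 -0.0877  0.0523] [[0.9753, 0.2208, 0.008], [0.2208, -0.9753, -0.0014], [0.0075, 0.0031, -1.0]] 0.0854
[530.3  35.4] [56.1 86. ] 3590 [ 0.6004 -0.1811  0.028 ] cloud [ 0.6    -0.1807  0.0282] d_tool mm [108.1 120.1  25.5]
[275.9 257.6] [89.  96.2] 6135 [ 0.4646 -0.0913  0.028 ] cloud [ 0.4652 -0.0912  0.0283] d_tool mm [-4.5  2.6 24.3]
level deg [ 0.18 -0.43]
```

View pics/w12.png

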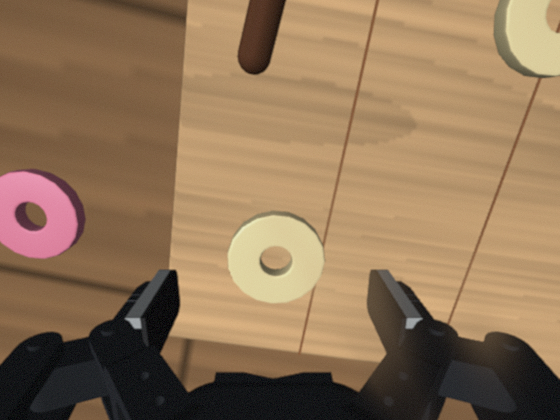

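Ring 3 is at (276,258), a few mm off. Correcting, lowering and closing.

Emit:
{"name": "move_arm", "arguments": {"linear": [[-3,1.5,10],[0,0,14],[0,0,9],[0,0,0],[0,0,0]], "delta_rot": [[0.2,-0.4,0],[0,0,0],[0,0,0],[0,0,0],[0,0,0]], "jaw": [100,100,100,100,90]}}

```text
t: 9.55
eef_pos: [0.4683, -0.0891, 0.0205]
tcp_rot: [0.994, 0.113, 0.003, 0.001]
ft_force: [-0.7, 0.3, -0.0]
grip_width: 0.0768
```

```bash
python3 see.py wrist w13 0.028 115
```

```text
t 9.6 [ 0.4682 -0.0891  0.0206] [[0.9747, 0.2236, 0.0061], [0.2236, -0.9747, -0.0009], [0.0057, 0.0023, -1.0]] 0.0767
[273.7 285.6] [104.4 114.8] 8577 [ 0.4651 -0.0911  0.028 ] cloud [ 0.4659 -0.0911  0.0283] d_tool mm [-3.4  1.3 -7.4]
level deg [ 0.13 -0.33]
```

Emit:
{"name": "move_arm", "arguments": {"linear": [[-2,0,2.5],[0,0,0],[0,0,0],[0,0,0],[0,0,0]], "delta_rot": [[0.1,-0.3,0],[0,0,0],[0,0,0],[0,0,0],[0,0,0]], "jaw": [85,75,60,50,45]}}

```text
t: 10.02
eef_pos: [0.4676, -0.0902, 0.0203]
tcp_rot: [0.994, 0.112, 0.002, 0.001]
ft_force: [0.3, 0.5, 0.0]
grip_width: 0.053
```

Emit:
{"name": "move_arm", "arguments": {"linear": [[0,0,0],[0,0,-5],[0,0,-25],[0,0,-35],[0,0,-30]], "delta_rot": [[0,0,0],[0,0,0],[0,0,0],[0,0,0],[0,0,0]], "jaw": [45,45,45,45,45]}}

```text
t: 10.43
eef_pos: [0.4619, -0.0888, 0.113]
tcp_rot: [0.994, 0.112, -0.006, -0.002]
ft_force: [0.8, -0.2, -0.9]
grip_width: 0.0526
```

```bash
python3 see.py wrist w14
```

```text
t 10.48 [ 0.4655 -0.0897  0.1182] [[0.9748, 0.223, -0.0022], [0.223, -0.9748, 0.0002], [-0.0021, -0.0007, -1.0]] 0.0526
level deg [-0.04  0.12]
```

View pics/w14.png

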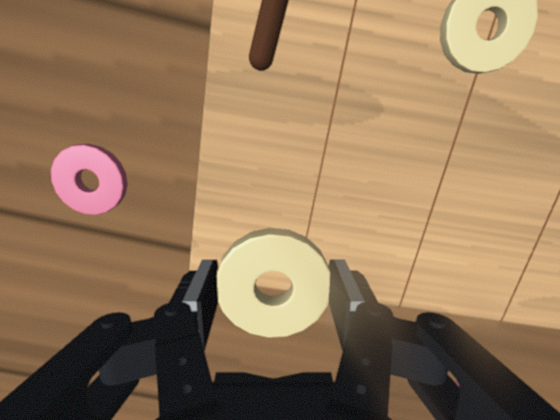

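Ring 3 is held identically, at (273,283). Back to the pot.

Emit:
{"name": "move_arm", "arguments": {"linear": [[10,-20,-5],[18,-36,-5],[18,-36,-5],[18,-36,0],[18,-36,0]], "delta_rot": [[0,0,0],[0,0,0],[0,0,0],[0,0,0],[0,0,0]], "jaw": [45,45,45,45,45]}}

```text
t: 10.9
eef_pos: [0.5135, 0.0863, 0.1401]
tcp_rot: [0.994, 0.106, 0.005, 0.003]
ft_force: [0.0, -0.7, -0.7]
grip_width: 0.0526
```

Emit:
{"name": "move_arm", "arguments": {"linear": [[18,-36,0],[18,-36,0],[18,-36,0],[18,-36,0],[18,-36,0]], "delta_rot": [[0,0,0],[0,0,0],[0,0,0],[0,0,0],[0,0,0]], "jaw": [45,45,45,45,45]}}

```text
t: 11.32
eef_pos: [0.5635, 0.2891, 0.1413]
tcp_rot: [0.994, 0.106, 0.006, 0.003]
ft_force: [1.0, -0.8, -0.5]
grip_width: 0.0522
```

Emit:
{"name": "move_arm", "arguments": {"linear": [[11,-22,5],[8,-13,10],[3,-4,15],[0,0,10],[0,0,0]], "delta_rot": [[0,0,0],[0,0,0],[0,0,0],[0,0,0],[0,0,0]], "jaw": [45,45,45,45,45]}}

```text
t: 11.73
eef_pos: [0.5799, 0.3467, 0.1005]
tcp_rot: [0.994, 0.111, 0.01, 0.0]
ft_force: [0.3, -0.2, -1.2]
grip_width: 0.0525
```

```bash
python3 see.py wrist w15; python3 pot.py w15
```

```text
t 11.78 [0.58   0.3465 0.1012] [[0.9754, 0.2197, 0.0202], [0.2197, -0.9756, 0.0021], [0.0202, 0.0024, -0.9998]] 0.0525
level deg [ 0.14 -1.16]
1656 ztop [0.0657 0.0679] centre [0.5776 0.3359 0.067 ] r 0.037 tcp [0.58   0.3465 0.1012] d_tool mm [-5.4  9.7 34.1]
level deg [ 0.14 -1.16]
```

View pics/w15.png

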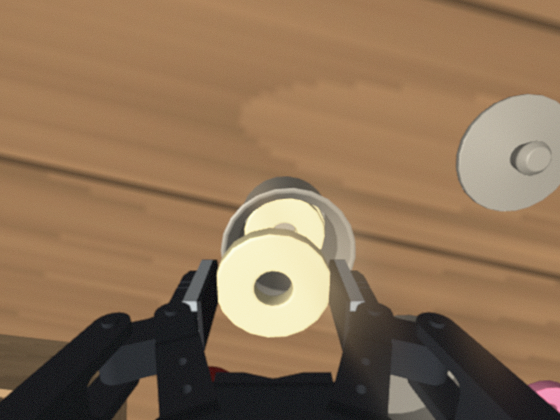

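Rim centre is at (288,245), ring at (273,283). Shifting 9 mm along the jaw axis and levelling.

Emit:
{"name": "move_arm", "arguments": {"linear": [[-2,5,2],[-1,4,5],[0,0,8],[0,0,5],[0,0,0]], "delta_rot": [[0.1,-1.2,0],[0,0,0],[0,0,0],[0,0,0],[0,0,0]], "jaw": [45,45,45,45,45]}}

```text
t: 12.2
eef_pos: [0.5796, 0.3318, 0.082]
tcp_rot: [0.994, 0.108, -0.001, 0.001]
ft_force: [-0.0, 0.3, -0.7]
grip_width: 0.0528
```

```bash
python3 see.py wrist w16; python3 pot.py w16
```

```text
t 12.25 [0.5796 0.3319 0.0823] [[0.9765, 0.2157, -0.0011], [0.2157, -0.9765, -0.0014], [-0.0014, 0.0012, -1.0]] 0.0526
level deg [0.07 0.08]
2052 ztop [0.0658 0.0679] centre [0.5778 0.3359 0.067 ] r 0.0369 tcp [0.5796 0.3319 0.0823] d_tool mm [-1.  -4.3 15.3]
level deg [0.07 0.08]
```

Emit:
{"name": "move_arm", "arguments": {"linear": [[0.5,-5,3],[0,0,5],[0,0,5],[0,0,0],[0,0,0]], "delta_rot": [[0,0,0],[0,0,0],[0,0,0],[0,0,0],[0,0,0]], "jaw": [45,45,45,45,45]}}

```text
t: 12.67
eef_pos: [0.5796, 0.3375, 0.0689]
tcp_rot: [0.994, 0.108, 0.0, 0.0]
ft_force: [-0.3, -0.9, 0.2]
grip_width: 0.0527
```

```bash
python3 see.py wrist w17; python3 pot.py w17
```

```text
t 12.72 [0.5794 0.3375 0.0688] [[0.9766, 0.2151, 0.0], [0.2151, -0.9766, -0.0005], [-0.0001, 0.0005, -1.0]] 0.0526
level deg [0.03 0.  ]
2898 ztop [0.0665 0.068 ] centre [0.577  0.3357 0.067 ] r 0.0374 tcp [0.5794 0.3375 0.0688] d_tool mm [-2.7  1.2  1.8]
level deg [0.03 0.  ]
```

View pics/w17.png

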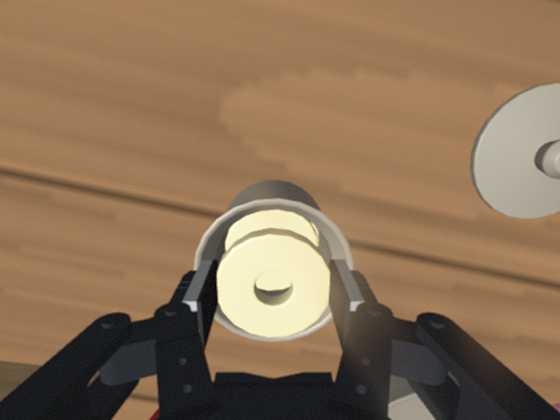

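The ring at (273,283) is centred over the rim at about (274,270), within about 1 mm. Releasing.

Emit:
{"name": "move_arm", "arguments": {"linear": [[-1,0,0],[0,0,0],[0,0,0],[0,0,0],[0,0,-15]], "delta_rot": [[0,0,0],[0,0,0],[0,0,0],[0,0,0],[0,0,0]], "jaw": [45,100,100,100,100]}}

```text
t: 13.13
eef_pos: [0.5764, 0.3367, 0.0815]
tcp_rot: [0.994, 0.108, -0.002, 0.001]
ft_force: [0.4, -0.0, -0.4]
grip_width: 0.0854
```

```bash
python3 see.py wrist w18; python3 pot.py w18;  python3 flat.py w18 .5774 .3358
```

```text
t 13.18 [0.579  0.338  0.0862] [[0.9765, 0.2157, 0.0021], [0.2157, -0.9765, 0.0005], [0.0022, -0.0, -1.0]] 0.0854
level deg [-0.   -0.13]
4390 ztop [0.0649 0.0678] centre [0.5774 0.3358 0.067 ] r 0.0371 tcp [0.579  0.338  0.0862] d_tool mm [-2.   1.9 19.2]
level deg [-0.   -0.13]
n 2988 top z 0.0451 tilt 0.038 [-0.021  0.031  0.999] ell centre [0.5771 0.3366 0.0451] [271.5 240.4] med [0.5842 0.3259 0.0453]
```

View pics/w18.png

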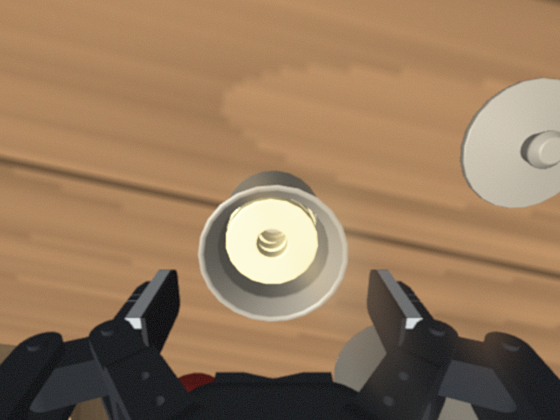

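Ring 3 is in: top at 45 mm, tilt about 0.04 rad, less than 1 mm off centre. Going for ring 2.

Emit:
{"name": "move_arm", "arguments": {"linear": [[0,5,-30],[-5,30,-20],[-6,38,0],[-6,38,0],[-6,38,0]], "delta_rot": [[0,0,0],[0,0,0],[0,0,0],[0,0,0],[0,0,0]], "jaw": [100,100,100,100,100]}}

```text
t: 13.6
eef_pos: [0.5925, 0.1934, 0.1405]
tcp_rot: [0.993, 0.114, 0.007, -0.003]
ft_force: [0.7, -0.2, 0.1]
grip_width: 0.0857
```

Emit:
{"name": "move_arm", "arguments": {"linear": [[-6,39,0],[-6,39,0],[-6,39,0],[-6,39,0],[-6,39,0]], "delta_rot": [[0,0,0],[0,0,0],[0,0,0],[0,0,0],[0,0,0]], "jaw": [100,100,100,100,100]}}

```text
t: 14.02
eef_pos: [0.6098, -0.0111, 0.1424]
tcp_rot: [0.993, 0.116, 0.012, -0.003]
ft_force: [0.9, -0.3, -0.5]
grip_width: 0.0855
```

Emit:
{"name": "move_arm", "arguments": {"linear": [[-9,39,0],[-9,39,5],[-9,39,10],[-7,30,10],[-4,16,5]], "delta_rot": [[0,0,0],[0,0,0],[0,0,0],[0,0,0],[0,0,0]], "jaw": [100,100,100,100,100]}}

```text
t: 14.43
eef_pos: [0.6146, -0.1906, 0.1149]
tcp_rot: [0.993, 0.114, 0.018, 0.001]
ft_force: [-0.1, 0.0, 0.7]
grip_width: 0.0851
```

```bash
python3 see.py wrist w19 0.028 115
```

```text
t 14.48 [ 0.6145 -0.1931  0.1142] [[0.9736, 0.2255, 0.0356], [0.2256, -0.9742, 0.0004], [0.0347, 0.0076, -0.9994]] 0.0856
[273.8 218.3] [70.1 72.7] 3690 [ 0.6154 -0.1926  0.028 ] cloud [ 0.6158 -0.1925  0.0283] d_tool mm [-2.  -0.9 86.2]
level deg [ 0.44 -1.99]
```

View pics/w19.png

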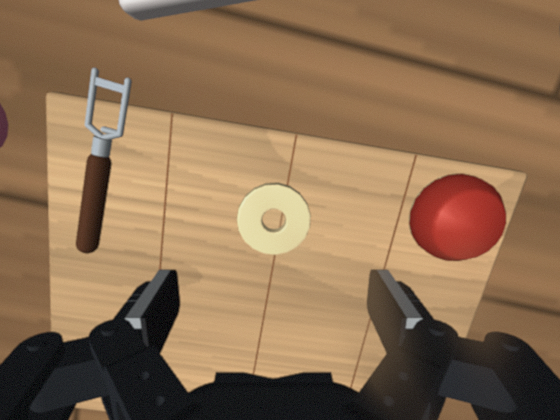

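Ring 2 is at (274,218), centred. The half apple at (457,217) and the peeler at (95,190) clear the fingers.

Emit:
{"name": "move_arm", "arguments": {"linear": [[-3,1,15],[0,0,22],[0,0,20],[0,0,8],[0,0,0]], "delta_rot": [[0.4,-2.0,0],[0,0,0],[0,0,0],[0,0,0],[0,0,0]], "jaw": [100,100,100,100,100]}}

```text
t: 14.9
eef_pos: [0.6147, -0.2008, 0.049]
tcp_rot: [0.994, 0.11, 0.003, 0.002]
ft_force: [-0.0, -0.5, -0.3]
grip_width: 0.0854
```

```bash
python3 see.py wrist w20 0.028 115
```

```text
t 14.95 [ 0.6149 -0.2007  0.0496] [[0.9759, 0.2183, 0.0067], [0.2183, -0.9759, -0.004], [0.0057, 0.0054, -1.0]] 0.0853
[256.6 248.2] [92.3 99. ] 6530 [ 0.6159 -0.1925  0.028 ] cloud [ 0.6166 -0.1924  0.0282] d_tool mm [ 2.7 -8.  21.6]
level deg [ 0.31 -0.32]
```

View pics/w20.png

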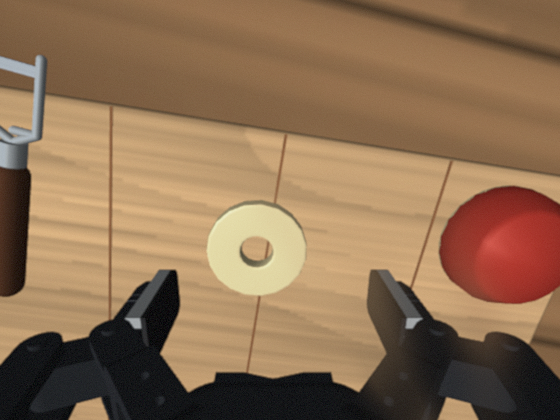

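Ring 2 is at (257,248), 8–9 mm off along the jaw axis. Correcting while descending.

Emit:
{"name": "move_arm", "arguments": {"linear": [[2,-9,0],[1,0,14],[0,0,12],[0,0,2],[0,0,0]], "delta_rot": [[0.3,-0.3,0],[0,0,0],[0,0,0],[0,0,0],[0,0,0]], "jaw": [100,100,100,100,100]}}

```text
t: 15.37
eef_pos: [0.6199, -0.1889, 0.0263]
tcp_rot: [0.994, 0.111, 0.004, 0.001]
ft_force: [-0.2, 1.0, 0.7]
grip_width: 0.0855
```

```bash
python3 see.py wrist w21 0.028 115
```

```text
t 15.42 [ 0.6199 -0.1889  0.0264] [[0.9755, 0.2198, 0.0083], [0.2198, -0.9755, -0.0016], [0.0077, 0.0034, -1.0]] 0.0852
[275.9 280.9] [101.1 110.9] 8041 [ 0.6162 -0.1922  0.028 ] cloud [ 0.6169 -0.1922  0.0283] d_tool mm [-4.3  2.4 -1.6]
level deg [ 0.19 -0.44]
```

Emit:
{"name": "move_arm", "arguments": {"linear": [[-3,1.3,4],[0,0,3.5],[0,0,0],[0,0,0],[0,0,0]], "delta_rot": [[0.2,-0.4,0],[0,0,0],[0,0,0],[0,0,0],[0,0,0]], "jaw": [100,100,85,70,55]}}

```text
t: 15.83
eef_pos: [0.6184, -0.1913, 0.021]
tcp_rot: [0.994, 0.111, 0.002, 0.001]
ft_force: [-2.0, 1.2, 4.8]
grip_width: 0.0524
```

Emit:
{"name": "move_arm", "arguments": {"linear": [[0,0,0],[0,0,0],[0,0,0],[0,0,-10],[0,0,-20]], "delta_rot": [[0,0,0],[0,0,0],[0,0,0],[0,0,0],[0,0,0]], "jaw": [45,45,45,45,45]}}

```text
t: 16.25
eef_pos: [0.6153, -0.1906, 0.0487]
tcp_rot: [0.994, 0.11, -0.002, -0.001]
ft_force: [0.8, 0.4, -0.4]
grip_width: 0.0522
```

```bash
python3 see.py wrist w22
```

```text
t 16.3 [ 0.6182 -0.1917  0.0538] [[0.9757, 0.2192, 0.0033], [0.2192, -0.9757, -0.0008], [0.003, 0.0015, -1.0]] 0.0519
level deg [ 0.09 -0.17]
```

View pics/w22.png

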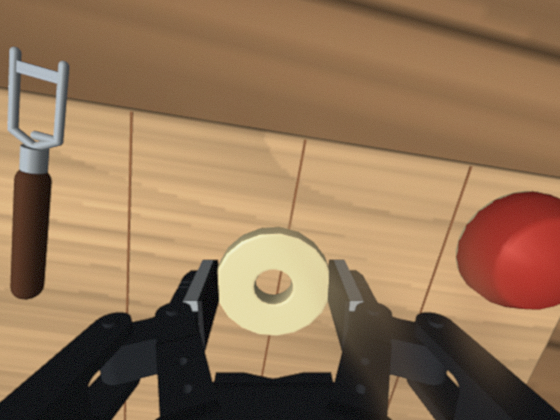

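Ring 2 is held flat at (273,281). Lifting and going to the pot.

Emit:
{"name": "move_arm", "arguments": {"linear": [[0,0,-35],[2,-10,-35],[4,-30,-8],[6,-38,0],[6,-38,0]], "delta_rot": [[0,0,0],[0,0,0],[0,0,0],[0,0,0],[0,0,0]], "jaw": [45,45,45,45,45]}}

```text
t: 16.72
eef_pos: [0.6145, -0.0808, 0.1391]
tcp_rot: [0.994, 0.105, 0.006, 0.004]
ft_force: [0.1, -0.4, -0.8]
grip_width: 0.0518
```

Emit:
{"name": "move_arm", "arguments": {"linear": [[6,-39,0],[6,-39,0],[6,-39,0],[6,-39,0],[6,-39,0]], "delta_rot": [[0,0,0],[0,0,0],[0,0,0],[0,0,0],[0,0,0]], "jaw": [45,45,45,45,45]}}

```text
t: 17.13
eef_pos: [0.6045, 0.123, 0.1428]
tcp_rot: [0.995, 0.103, 0.012, 0.005]
ft_force: [0.9, -0.4, -0.4]
grip_width: 0.052
```

Emit:
{"name": "move_arm", "arguments": {"linear": [[3,-38,0],[3,-38,0],[3,-38,0],[3,-38,0],[3,-28,0]], "delta_rot": [[0,0,0],[0,0,0],[0,0,0],[0,0,0],[0,0,0]], "jaw": [45,45,45,45,45]}}

```text
t: 17.55
eef_pos: [0.5809, 0.314, 0.1443]
tcp_rot: [0.995, 0.103, 0.015, 0.003]
ft_force: [1.1, -0.3, 0.0]
grip_width: 0.0524
```

Emit:
{"name": "move_arm", "arguments": {"linear": [[2,-14,8],[2,-6,12],[0,0,10],[0,0,3],[0,0,0]], "delta_rot": [[0,0,0],[0,0,0],[0,0,0],[0,0,0],[0,0,0]], "jaw": [45,45,45,45,45]}}

```text
t: 17.97
eef_pos: [0.5808, 0.3396, 0.1082]
tcp_rot: [0.994, 0.107, 0.015, 0.003]
ft_force: [0.3, -0.3, -0.2]
grip_width: 0.0521
```

```bash
python3 see.py wrist w23; python3 pot.py w23
```

```text
t 18.02 [0.5807 0.339  0.1082] [[0.9768, 0.2119, 0.0306], [0.2121, -0.9772, -0.0037], [0.0291, 0.0101, -0.9995]] 0.0522
level deg [ 0.58 -1.67]
1704 ztop [0.0652 0.0679] centre [0.578  0.3359 0.067 ] r 0.0367 tcp [0.5807 0.339  0.1082] d_tool mm [-4.5  2.1 41.1]
level deg [ 0.58 -1.67]
```

View pics/w23.png

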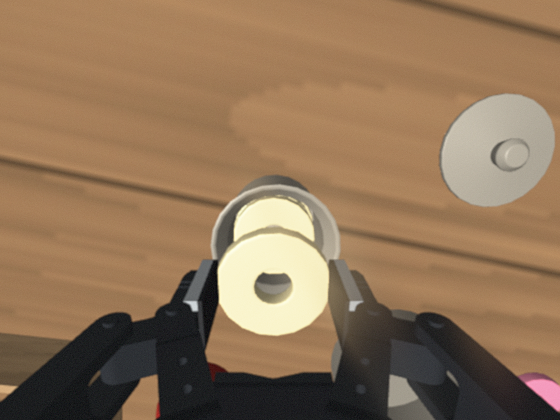

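Rim at (275,240), ring at (273,281). Levelling and lowering, then a final correction.

Emit:
{"name": "move_arm", "arguments": {"linear": [[-1,-3,4],[0,0,9],[0,0,8],[0,0,2],[0,0,0]], "delta_rot": [[0.6,-1.7,0],[0,0,0],[0,0,0],[0,0,0],[0,0,0]], "jaw": [45,45,45,45,45]}}

```text
t: 18.43
eef_pos: [0.5809, 0.3339, 0.0831]
tcp_rot: [0.995, 0.102, -0.001, 0.001]
ft_force: [-0.5, -0.8, 0.5]
grip_width: 0.0519
```

```bash
python3 see.py wrist w24; python3 pot.py w24
```

```text
t 18.48 [0.5807 0.3339 0.0832] [[0.979, 0.2038, -0.0018], [0.2038, -0.979, -0.0027], [-0.0023, 0.0023, -1.0]] 0.0518
level deg [0.13 0.13]
1945 ztop [0.0659 0.0679] centre [0.5775 0.3359 0.067 ] r 0.0371 tcp [0.5807 0.3339 0.0832] d_tool mm [-2.7 -2.6 16.2]
level deg [0.13 0.13]
```

Emit:
{"name": "move_arm", "arguments": {"linear": [[-1.2,-3.7,4],[0,0,5],[0,0,5],[0,0,0],[0,0,0]], "delta_rot": [[0.1,0.1,0],[0,0,0],[0,0,0],[0,0,0],[0,0,0]], "jaw": [45,45,45,45,45]}}

```text
t: 18.9
eef_pos: [0.5787, 0.3377, 0.0688]
tcp_rot: [0.995, 0.103, 0.001, -0.0]
ft_force: [0.6, -0.5, -0.7]
grip_width: 0.052
```

```bash
python3 see.py wrist w25; python3 pot.py w25
```

```text
t 18.95 [0.5785 0.3377 0.0688] [[0.979, 0.204, 0.0013], [0.204, -0.979, 0.0001], [0.0013, 0.0001, -1.0]] 0.052
level deg [ 0.01 -0.08]
2998 ztop [0.0665 0.068 ] centre [0.577  0.3358 0.067 ] r 0.0375 tcp [0.5785 0.3377 0.0688] d_tool mm [-1.9  1.6  1.8]
level deg [ 0.01 -0.08]
```

View pics/w25.png

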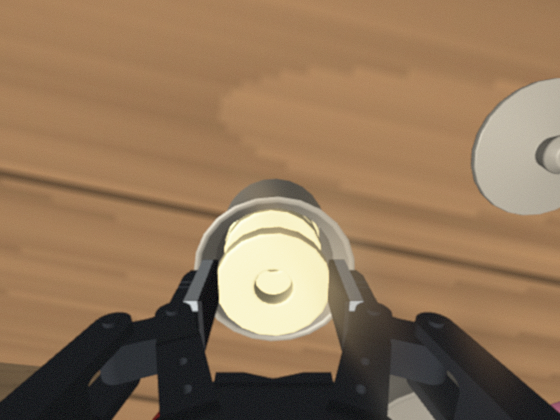

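Ring 2 is centred at (273,281) within the rim at (274,268). Releasing.

Emit:
{"name": "move_arm", "arguments": {"linear": [[0,0,0],[0,0,0],[0,0,0],[0,0,0],[0,0,-15]], "delta_rot": [[0,0,0],[0,0,0],[0,0,0],[0,0,0],[0,0,0]], "jaw": [100,100,100,100,100]}}

```text
t: 19.37
eef_pos: [0.577, 0.3373, 0.0819]
tcp_rot: [0.995, 0.103, -0.001, 0.001]
ft_force: [0.3, -0.9, -0.1]
grip_width: 0.0855
```

```bash
python3 see.py wrist w26; python3 pot.py w26;  python3 flat.py w26 .5774 .3358
```

```text
t 19.42 [0.5796 0.3386 0.0865] [[0.9788, 0.2046, 0.0041], [0.2046, -0.9788, 0.0015], [0.0043, -0.0006, -1.0]] 0.0856
level deg [-0.03 -0.25]
4352 ztop [0.0649 0.0678] centre [0.5774 0.3358 0.067 ] r 0.037 tcp [0.5796 0.3386 0.0865] d_tool mm [-2.7  2.4 19.5]
level deg [-0.03 -0.25]
n 3666 top z 0.0551 tilt 0.026 [-0.009  0.024  1.   ] ell centre [0.5779 0.337  0.0551] [271.9 247.1] med [0.5833 0.327  0.0553]
```

View pics/w26.png

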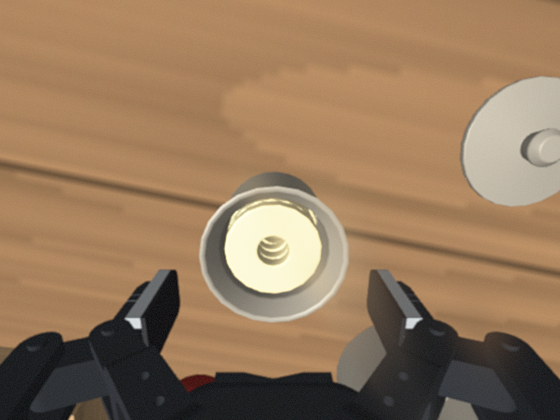

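All five rings are stacked: top face at 55 mm, flat, and centred at (272,247). I'll back off and take a final look from the fixed camera.

Emit:
{"name": "move_arm", "arguments": {"linear": [[0,0,-30],[0,0,-35],[0,0,-30],[0,0,0],[0,0,0]], "delta_rot": [[0,0,0],[0,0,0],[0,0,0],[0,0,0],[0,0,0]], "jaw": [100,100,100,100,100]}}

```text
t: 19.83
eef_pos: [0.5801, 0.3388, 0.1859]
tcp_rot: [0.995, 0.103, 0.003, -0.001]
ft_force: [-0.2, -0.3, -0.9]
grip_width: 0.085
```

```bash
python3 see.py wrist w27; python3 pot.py w27;  python3 flat.py w27 .5774 .3358; python3 see.py scene s2
```

```text
t 19.88 [0.5807 0.3391 0.1865] [[0.9788, 0.2045, 0.0078], [0.2044, -0.9789, 0.0032], [0.0083, -0.0016, -1.0]] 0.0854
level deg [-0.09 -0.47]
1698 ztop [0.0649 0.0679] centre [0.5774 0.3356 0.067 ] r 0.0371 tcp [0.5807 0.3391 0.1865] d_tool mm [ -5.    3.  119.4]
level deg [-0.09 -0.47]
n 1090 top z 0.054 tilt 0.071 [0.026 0.066 0.997] ell centre [0.5774 0.3364 0.054 ] [273.9 202.6] med [0.5658 0.3339 0.0551]
t 19.93 [0.5801 0.3388 0.1852] [[0.9789, 0.2044, 0.0057], [0.2044, -0.9789, 0.0022], [0.0061, -0.001, -1.0]] 0.0855
level deg [-0.06 -0.35]
```

View pics/w27.png

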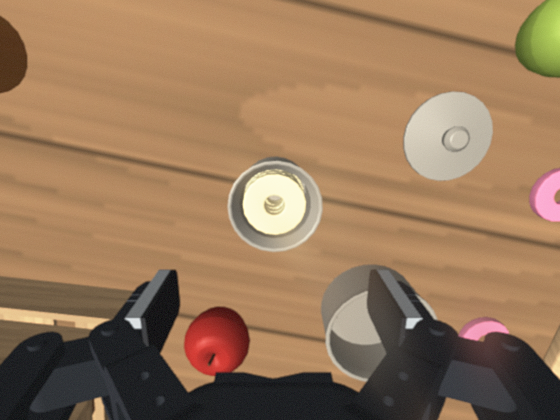

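View pics/s2.png

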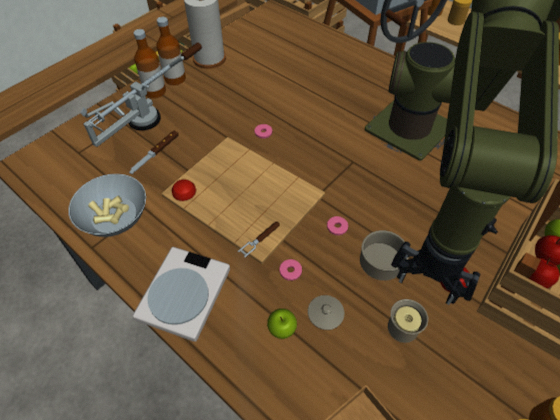

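The board is empty. The pot, upright at (407,320), shows the top ring level inside, and everything else is in place. The gripper is clear, so I'm handing in.

```bash
python3 -c "
from station import manip
print(manip.sign_off())"
```

```text
the job is handed in; nothing more can be done
None
```

I gripped the three cream rings from the board one at a time by their outer edge. I centred each over the pot using the wrist camera and dropped it in from the flare. I handed the job in at about 20 s of the 67 s allowed.

**Last checks:**
- **Stack:** the tops came out at 35, 45 and 55 mm after each drop. The top ring's mid-plane is therefore at about 50 mm, under the 53.5 mm limit.
- **Centring:** the top ring's centre is about 1 mm from the pot axis.
- **Pot:** the mouth's position was the same after every drop. It looks upright in the final pictures, though I did not measure its tilt.
- **Other things:** the lid, crock, apples, peeler, knife and pink rings look unmoved in the final scene picture. The gripper was clear above the pot.

**Checks that disagreed:**
- **Ring positions:** the scene and side cameras differed by up to about 7 mm, so I used the wrist camera for the grasps and drops.
- **Top ring tilt:** close up it read 0.026 rad, but from higher up it read 0.071 rad. The second fit had fewer points and probably picked up some of the ring's side. Both are under the 0.1 rad limit.

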